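Tighten the clamping ring of a router plate with a pin spanner

TASK

The clamping ring on the router plate has been left loose. Take the pin spanner from its grooved wooden rest, get both of its pins well down into the two holes of the ring before you turn it, then turn the ring clockwise (seen from above) all the way, until its ear is against the stop post. Finally lift the spanner out and set it back upright on its rest, both pins in the groove, without turning the ring back, touching the ring or its plate with the gripper or disturbing the other tools on the bench.

Things in the scene. Friction and masses are not known exactly. Their poses are not given: they have to be found in the camera images.
- stand: Router plate on its plywood stand, fixed to the bench: 220 (x) x 260 (y) mm, flat black plate on top, its upper face 56 mm above the bench. Origin: centre of the underside, z up; the ring's axis is vertical through this origin. A steel stop post (12 mm diameter, 14 mm high) stands on the plate 59 mm from the ring's axis, at -14.6 degrees (clockwise) from the stand's +x axis.
- clampring (a joint): Turning angle of the ring, in rad: grows as the ring turns clockwise seen from above; 0 = fully loose, 1.6 = tight, where the ear meets the stop post and a hard limit stops the ring. It starts anywhere between 0.3 and 0.9 and stays where it is left (friction about 0.15 N m). At 0 the ring's x axis (the line of its two holes) is parallel to the stand's x axis.
- ring_centre (a point): Centre of the ring's top face, 70 mm above the bench; axes turn with the ring: x from hole_b to hole_a, y towards the ear, z up. The ring is flat aluminium, 100 mm outside diameter, 14 mm thick, lying on the black plate, with a 24 mm opening in the middle and two 12 mm pin holes 60 mm apart (30 mm either side of the middle), 14 mm deep down to the plate. An ear 14 mm wide sticks out of the rim to 66 mm from the axis.
- hole_a (a point): Centre of the mouth of one pin hole, on the ring's top face.
- hole_b (a point): Centre of the mouth of the other pin hole. Both holes are alike: either pin may go in either hole.
- ear_tip (a point): Outer end of the ring's ear, at its top edge, 66 mm from the ring's axis.
- spanner: Pin spanner, 0.3 kg, loose, standing upright: a flat steel bar 84 (x) x 32 (y) x 12 (z) mm with two steel pins pointing down and a dark wooden grip above. Origin: centre of the bar's underside; x along the bar and through both pins, z up. The pins are 8 mm in diameter, tapered to 4.4 mm at the tips, 12 mm long, at x = +30 and -30 mm. A 16 mm round shank joins the bar to the wooden grip, 80 (x) x 18 (y) x 40 (z) mm, from 32 to 72 mm above the origin. The same either way round.
- spanner_grip (a point): Middle of the spanner's wooden grip, 52 mm above the spanner's origin; pinch it across its 18 mm (spanner y), from above.
- pin_a (a point): Tip of the pin at spanner x = +30 mm, 12 mm below the bar.
- pin_b (a point): Tip of the pin at spanner x = -30 mm, 12 mm below the bar.
- rest: Wooden spanner rest, fixed to the bench: block 130 (x) x 80 (y) x 30 (z) mm with a groove 16 mm wide and 20 mm deep along the whole of its x axis, in the middle of the top. Origin: centre of the underside, z up. The spanner stands with its pins in the groove and the bar flat on the top face, 30 mm above the bench, bar along the groove, within 10 mm of the middle.
- glue: White glue bottle, 60 mm diameter, 170 mm tall, standing; bystander. Origin: centre of its underside.
- square: Try square lying flat: wooden stock 110 x 30 x 18 mm along x with a thin steel blade reaching to 174 mm along +y; bystander. Origin: middle of the stock's underside.
- plane: Bench plane, 50 x 170 mm (long along y), about 75 mm tall; bystander. Origin: middle of its sole.
Things that resemble listed ones, but are neither listed nor needed, are in the scene too. Of the things like the rest, leave any that is orange; of the rest the smaller one is meant. What is meant by the spanner is not yellow, and is the larger of those in its own colour.

How it is judged (in metres and radians):
On the way, in this order (a step that is already met when the one before it is completed fails the run):
1. Both pins of the spanner are at least 6 mm down in the ring's two holes, and the ring has not yet been turned (its holes within 8 mm of where they started) (((horizontal distance between pin_a and hole_a below 0.004 m and z of pin_a in the frame of ring_centre between -0.02 and -0.006 m and horizontal distance between pin_b and hole_b below 0.004 m and z of pin_b in the frame of ring_centre between -0.02 and -0.006 m) or (horizontal distance between pin_a and hole_b below 0.004 m and z of pin_a in the frame of ring_centre between -0.02 and -0.006 m and horizontal distance between pin_b and hole_a below 0.004 m and z of pin_b in the frame of ring_centre between -0.02 and -0.006 m)) and distance of hole_a from where it was at the start of the episode below 0.008 m), for 0.2 s.
2. The ring is turned to its stop (1.53 rad or more) with both pins still in its holes (value of joint clampring above 1.53 rad and ((horizontal distance between pin_a and hole_a below 0.004 m and z of pin_a in the frame of ring_centre between -0.02 and -0.006 m and horizontal distance between pin_b and hole_b below 0.004 m and z of pin_b in the frame of ring_centre between -0.02 and -0.006 m) or (horizontal distance between pin_a and hole_b below 0.004 m and z of pin_a in the frame of ring_centre between -0.02 and -0.006 m and horizontal distance between pin_b and hole_a below 0.004 m and z of pin_b in the frame of ring_centre between -0.02 and -0.006 m))), for 0.1 s.
At the end, for the whole second after the job is handed in: The ring is at its stop (1.53 rad or more of 1.6); the spanner stands upright (within 0.1 rad) and still on its rest, pins in the groove and bar flat on the top (height within 4 mm), within 25 mm of the middle along the groove, 9 mm across and 0.25 rad of the groove's direction (value of joint clampring above 1.53 rad and x of spanner in the frame of rest between -0.025 and 0.025 m and y of spanner in the frame of rest between -0.009 and 0.009 m and z of spanner in the frame of rest between 0.026 and 0.034 m and angle between spanner's own z axis and vertical below 0.1 rad and angle between the x axis of spanner and the x axis of rest, either way round below 0.25 rad and linear speed of spanner below 0.02 m/s); the robot touches nothing.
It fails at once if The gripper or arm touches the ring, plate or stand (over 2 N) (contact force between any of the fingers, the arm and stand above 2 N).
It fails at once if A bystander (glue bottle, try square or plane) is moved by more than 20 mm (distance of any of glue, square, plane from where it was at the start of the episode above 0.02 m).
It also fails if it takes over 67 s, if anything falls off the work surface, if the arm or the gripper's body presses on something with over 40 N, if the wrist force passes 120 N, or if a joint passes its speed limit or range.

ROBOT

A 6-joint arm with a two-finger parallel gripper is mounted at the origin on the work surface. World frame = base frame: x ahead of the robot, y to its left, z up, the work surface at z = 0. Lengths are in m, angles in degrees, forces in N, time in s.
With the tool pointing down it reaches from about 0.4 to 0.825 m from the base axis. Payload 7 kg.
Tool frame: the origin (TCP) lies midway between the tips of the shut fingers; the grasp point (between the pads) lies 19 mm behind it; z points along the fingers, y is the direction in which the jaws open and shut (so a half turn about z gives the same grasp; the last joint's range is limited). The gripper opens to 88 mm and grips with 3 to 60 N. Pads are 19 mm wide; open, the fingers measure 130 mm over their backs; the gripper's body (78 mm by 193 mm) begins 47 mm behind the grasp point.
Start: joints at [-49.441, 20.546, 0.682, 0, -70.136, -16.507], TCP at [0.275, -0.616, 0.227] pointing down, gripper open.
Joint ranges: [-176.03, 176.03], [-82.01, 121.73], [-58.28, 71.71], [-173.87, 95.51], [-174.79, -0.11], [-173.66, 173.66]. Speed limits (degrees/s): [136.94, 136.94, 172.46, 180, 180, 180].

INTERFACE

Orientations are given as [roll, pitch, yaw] about the fixed x, y, z axes, in that order (R = Rz(yaw) Ry(pitch) Rx(roll)).
In Python, from plant import r gives the robot as it stands. The module is installed in compiled form; this text tells all that it offers.
- The arm moves only by the tool send_rows, never from a script. Its argument "motion" is a list of rows, each an object with "travel": the shift along the tool's x, y, z in m, a list of three; "spin": the turn about the tool's z in degrees. In form: [{"travel": [tx, ty, tz], "spin": spin}, ...]. A call has 1 to 5 rows; each row shifts and turns the pose as measured when the row begins, along the tool's axes as they then stand; what a row does not reach is not made up. A row lasts 1/12 s, in which the tool goes at most 41.7 mm and 7.16 degrees, less where a joint would pass 70% of its speed; a pose out of reach is approached as far as the arm can. A call is refused whole if a number of a shift passes 0.0417 or a number of a turn 7.16, either way. A call with a gripper value outside its range is refused whole. "gripper" is the gripper command: -1 is shut, 1 is fully open, values between are in proportion, set as the call begins (left out, the last holds). The fingers move at their own pace and stop on an object; "squeeze" is the grip in N (left out, the last holds). Time passes only in rows, so rows that do not move let the fingers close. It gives the time, the measured TCP pose, the force and the opening at its end, in the units of the state.
- r.get_state(): the state, without advancing time (a new reading comes with each control period).
- r.capture(name): name is "side" or "top"; returns (picture, depth): 420x560x3 uint8, blue, green, red; 420x560 float32, m along the optical axis (not along the pixel's ray), 0 where there is no reading.
- r.get_calibration(name): a dict with "fov_y" (degrees; the focal length in pixels is half the picture's height over the tangent of half this angle, whatever the lens; pixels are square), "cx", "cy" (the principal point, pixels), "k1" (the pictures are not rectified: a ray, as slopes to the right and down, at radius r is drawn at 1 + k1 r^2 times it, then the intrinsics apply), "origin" and "orientation" of the camera in the world. Camera axes: x right, y down, z forward; pixel columns grow to the right and rows downward; lengths in m; the calibration is good to about 2 mm. A picture is of the moment at which its call begins. get_calibration takes no time and is no camera call.
- r.close_job(): hands the job in, once; it reports no verdict.
Trained networks look in the newest picture that a camera, given by its name, has taken for a name from the list of things; names that differ only in an ending like _2 or _b are one class to them, and where a whole thing is asked for, a point or a joint stands for the part that bears it (a point fixed in the world has none). Each returns a list of dicts, best first, with "conf" (0 to 1); they miss things now and then, are a little off and sometimes report something else, mostly with a low value. They report only what shows in the picture. A call takes as long as a camera call. They do not tell look-alikes from the thing itself.
- r.boxes_of(camera, target): "at" ([x, y, z] in m, in the coordinates of the camera as it stood for that picture, good to about 4 mm: the middle of the surface that is visible of it).
- r.pinpoint(camera, target): "at" ([x, y, z] in m, in the coordinates of the camera as it stood for that picture, good to about 4 mm: a listed point, or the origin of a listed thing).
The state is a dict: "time_s": time; "joints": joint angles; "qd": joint speeds; "joint_torque": joint torques, N m; "tcp_pos": TCP position; "eef_rot": TCP orientation; "contact_force": force on the tool from outside, world axes, zero at the start; "moment": the same for the moment, N m; "gripper_width": finger opening in m.
Only numpy, scipy, OpenCV 4.12 (cv2) and the standard library are available. Lean on these libraries where they do the work, as an engineer would, in place of code of your own. Each camera call takes 0.05 s, during which the arm holds its last target. There are 200 camera calls.

## Working session

There is one attempt and no reset: what is moved stays moved. The work goes in short steps, Python scripts to look and compute and a tool call to move; the robot and the scene stay as the last step left them, time stands still between calls to the robot, and variables do not carry over. Pictures are saved under pics/ and viewed, about 8 in all and at most 12, crops included, and the job is handed in when it is done.

Besides the shell and the picture viewer there is one more tool, called after "Emit:" as name([rows], argument=value, ...), one row to a line, values as JSON. send_rows: Moves the arm, as the interface text tells. Its arguments: {"type":"object","properties":{"motion":{"type":"array"},"gripper":{"type":"number"},"squeeze":{"type":"number"}},"required":["motion"]}

```bash
mkdir -p pics
cat > h.py <<'E'
import numpy as np, cv2
from scipy.spatial.transform import Rotation as Ro
from plant import r
def cam(n):
    c=r.get_calibration(n); f=210/np.tan(np.radians(c['fov_y']/2))
    o=c['orientation']; R=Ro.from_euler('xyz',o,degrees=True).as_matrix() if np.size(o)==3 else np.array(o)
    return c,f,R,np.array(c['origin'])
def ray(n,uv):
    c,f,R,o=cam(n); uv=np.atleast_2d(np.array(uv,float))
    K=np.array([[f,0,c['cx']],[0,f,c['cy']],[0,0,1]])
    p=cv2.undistortPoints(uv[:,None],K,np.array([c['k1'],0,0,0.]))[:,0]
    return np.c_[p,np.ones(len(p))]@R.T,o
def pix2z(n,uv,z):
    d,o=ray(n,uv); return o+d*((z-o[2])/d[:,2])[:,None]
def w2p(n,P):
    c,f,R,o=cam(n); q=(np.atleast_2d(P)-o)@R; s=q[:,:2]/q[:,2:]; s=s*(1+c['k1']*(s**2).sum(1))[:,None]
    return s*f+[c['cx'],c['cy']]
def c2w(n,p):
    c,f,R,o=cam(n); return R@np.array(p)+o
E
python3 - <<'E'
from h import *
for n in ['top','side']:
    print(n,r.get_calibration(n))
    im,d=r.capture(n); cv2.imwrite(f'pics/{n}0.png',im); np.save(f'{n}0.npy',d)
    for t in ['spanner','rest','stand','spanner_grip','hole_a','ear_tip','ring_centre','glue','square','plane']:
        for b in r.pinpoint(n,t):
            w=c2w(n,b['at']); print(t,round(b['conf'],2),w.round(3),w2p(n,w)[0].round(0))
print(r.get_state())
E
```

```text
top {'fov_y': 54.376755171894956, 'cx': 270.30127018999707, 'cy': 206.03876108041914, 'k1': -0.051687797156574775, 'origin': array([ 0.32956591, -0.00694402,  1.09305879]), 'orientation': array([-168.63824696,    0.91895826,  -91.32260705])}
spanner 0.96 [ 0.487 -0.183  0.031] [343. 225.]
spanner 0.78 [ 0.519 -0.063  0.011] [296. 216.]
spanner 0.68 [ 0.66  -0.148  0.016] [325. 164.]
rest 0.91 [ 0.628 -0.317  0.002] [386. 175.]
rest 0.85 [ 0.489 -0.181  0.004] [340. 226.]
rest 0.76 [ 0.281 -0.248 -0.004] [370. 305.]
stand 0.73 [0.552 0.183 0.005] [205. 207.]
spanner_grip 0.67 [ 0.484 -0.18   0.083] [345. 223.]
spanner_grip 0.63 [ 0.643 -0.097  0.013] [307. 171.]
spanner_grip 0.54 [ 0.484 -0.046  0.013] [290. 229.]
hole_a 0.71 [0.528 0.207 0.075] [191. 211.]
hole_a 0.61 [0.571 0.166 0.069] [207. 194.]
hole_a 0.17 [0.596 0.461 0.002] [106. 194.]
ear_tip 0.64 [0.598 0.228 0.073] [184. 184.]
ring_centre 0.98 [0.545 0.183 0.07 ] [201. 204.]
glue 0.62 [ 0.784 -0.001  0.002] [271. 125.]
square 0.58 [ 0.59  -0.472  0.002] [443. 187.]
plane 0.64 [0.596 0.459 0.002] [107. 194.]
side {'fov_y': 4
[... 1041 characters left out ...]
.595  0.458 -0.001] [205. 358.]
{'time_s': 1.1, 'joints': array([-4.94402147e+01,  2.05461139e+01,  6.84004260e-01, -3.50121726e-03,
       -7.01377917e+01, -1.65065287e+01]), 'qd': array([-0.00332178, -0.06232914,  0.03652477,  0.0714271 ,  0.17716721,
       -0.10530152]), 'joint_torque': array([-7.64087581e-04, -5.82393944e+01,  2.93312699e+01,  7.00304210e+00,
        1.24871175e-02, -8.42897634e-05]), 'tcp_pos': array([ 0.27510863, -0.61636513,  0.22656857]), 'eef_rot': array([ 1.79999159e+02,  3.18523242e-03, -1.55947933e+02]), 'contact_force': array([-0.28168198,  0.6888429 , -0.19774819]), 'moment': array([-0.0109674 ,  0.04265452,  0.02849043]), 'gripper_width': 0.08795553080966707}
```

Run:
```python
import cv2
im=cv2.imread('pics/top0.png'); cv2.imwrite('pics/c1.png',cv2.resize(im[110:330,80:480],(800,440),interpolation=cv2.INTER_CUBIC))
c=im[150:280,150:400]
s=cv2.imread('pics/side0.png')[120:300,200:420]; cv2.imwrite('pics/c2.png',cv2.resize(s,(733,600),interpolation=cv2.INTER_CUBIC))
```

```text
(no output)
```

View pics/c1.png

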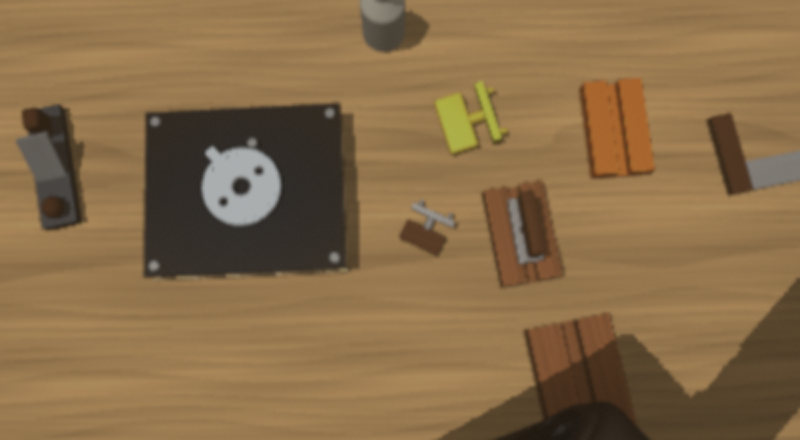

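View pics/c2.png

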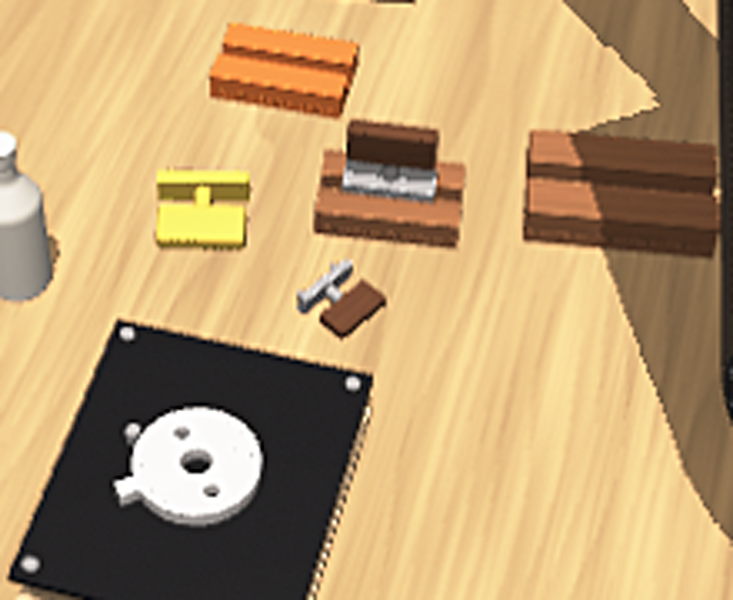

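```bash
cat >> h.py <<'E'
def rect(n,im,c,z,half=0.08,s=0.0005):
    k=int(half/s); g=np.arange(-k,k+1)*s   # rows: x decreasing downward ; cols: y decreasing rightward
    X,Y=np.meshgrid(c[0]-g,c[1]-g,indexing='ij')
    uv=w2p(n,np.c_[X.ravel(),Y.ravel(),np.full(X.size,z)]).astype(np.float32).reshape(X.shape+(2,))
    return cv2.remap(im,uv[...,0],uv[...,1],cv2.INTER_CUBIC)
E
python3 - <<'E'
from h import *
R=[];S=[]
for n in ['top','side']:
    im=cv2.imread(f'pics/{n}0.png'); d=np.load(f'{n}0.npy')
    R.append(rect(n,im,(0.545,0.184),0.07)); S.append(rect(n,im,(0.487,-0.181),0.030))
    # depth points
    v,u=np.mgrid[0:420,0:560]; dd,o=ray(n,np.c_[u.ravel(),v.ravel()]); P=o+dd*d.reshape(-1,1); ok=d.ravel()>0
    q=P[ok&(np.hypot(P[:,0]-.545,P[:,1]-.184)<.045)]; print(n,'ring z',np.percentile(q[:,2],[5,50,95]).round(4))
    m=ok&(np.abs(P[:,0]-.487)<.09)&(np.abs(P[:,1]+.182)<.09)
    g=P[m&(P[:,2]>.085)]; print('grip top',len(g),g.mean(0).round(4),np.percentile(g[:,2],[5,50,95]).round(4),g.std(0).round(4))
    if len(g): 
        print(cv2.minAreaRect(g[:,:2].astype(np.float32)*1000)); print('box mid', np.median(g,0).round(4))
    t=P[m&(P[:,2]>.022)&(P[:,2]<.038)]; print('rest top',cv2.minAreaRect(t[:,:2].astype(np.float32)*1000), np.median(t[:,2]))
cv2.imwrite('pics/r1.png',np.vstack([np.hstack(R),np.hstack(S)])[:, :])
E
```

```text
top ring z [0.0571 0.0705 0.0736]
grip top 262 [ 0.4861 -0.1801  0.1013] [0.0898 0.1023 0.1059] [0.0221 0.0062 0.0044]
((487.31317138671875, -181.28579711914062), (76.79808807373047, 18.607643127441406), 7.809380054473877)
box mid [ 0.4863 -0.1799  0.1023]
rest top ((486.0372009277344, -180.032958984375), (128.4713592529297, 81.05006408691406), 9.191482543945312) 0.03083664635101635
side ring z [0.059  0.0693 0.0738]
grip top 198 [ 0.4832 -0.1759  0.0964] [0.0868 0.0979 0.1033] [0.0224 0.0066 0.0051]
((483.5389099121094, -178.89710998535156), (79.37210845947266, 27.178436279296875), 4.1271209716796875)
box mid [ 0.483  -0.1748  0.0979]
rest top ((487.5562744140625, -208.23101806640625), (131.1744842529297, 150.41734313964844), 9.456584930419922) 0.029599681807580325
```

View pics/r1.png

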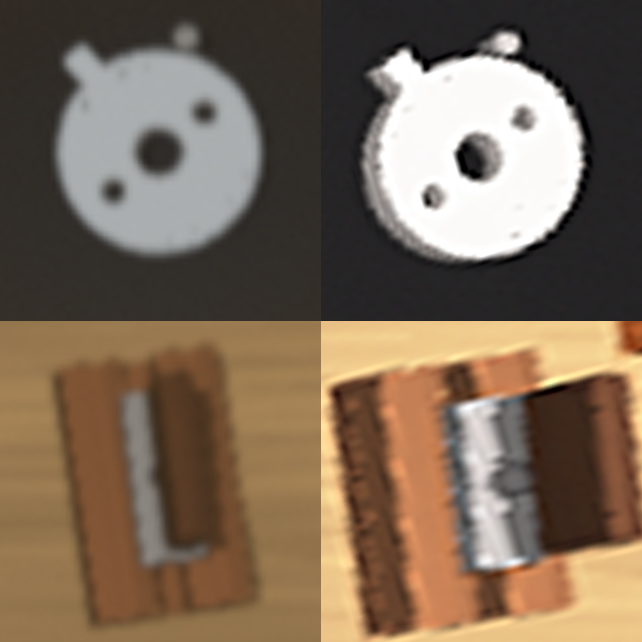

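```bash
cat >> h.py <<'E'
from scipy.optimize import minimize
def circ(R,cx=0,cy=0,n=60):
    a=np.linspace(0,2*np.pi,n,endpoint=False); return np.c_[cx+R*np.cos(a),cy+R*np.sin(a)]
def place(P,p,z):
    c,s=np.cos(p[2]),np.sin(p[2]); return np.c_[P@np.array([[c,s],[-s,c]])+p[:2],np.full(len(P),z)]
def fitring(n,im,p0,ztop=.07,zbot=.056,holes=True):
    g=cv2.cvtColor(im,cv2.COLOR_BGR2GRAY).astype(float); c0=w2p(n,[p0[0],p0[1],.07])[0].astype(int); h=45; S=8
    crop=g[c0[1]-h:c0[1]+h,c0[0]-h:c0[0]+h]
    ear=np.array([[-.007,.045],[.007,.045],[.007,.066],[-.007,.066]])
    def draw(p):
        def poly(P,z): return ((w2p(n,place(P,p,z))-(c0-h)+.5)*S-.5)
        hull=lambda P:cv2.convexHull(np.r_[poly(P,ztop),poly(P,zbot)].astype(np.float32))
        m=np.zeros((2*h*S,2*h*S),np.float32)
        for P in (circ(.05),ear): cv2.fillPoly(m,[np.round(hull(P)*16).astype(np.int32)],1,shift=4)
        for P in ((circ(.012),circ(.006,.03),circ(.006,-.03)) if holes else ()):
            q=np.zeros_like(m);cv2.fillPoly(q,[np.round(poly(P,ztop)*16).astype(np.int32)],1,shift=4)
            q2=np.zeros_like(m);cv2.fillPoly(q2,[np.round(poly(P,zbot)*16).astype(np.int32)],1,shift=4)
            m[(q>0)&(q2>0)]=0
            if n=='top': m[(q>0)&(q2==0)]=.35
        m=cv2.GaussianBlur(m,(0,0),S*.7)
        return cv2.resize(m,(2*h,2*h),interpolation=cv2.INTER_AREA)
    w=cv2.resize((draw(p0)*0+1).astype(np.float32),(2*h,2*h))
    yy,xx=np.mgrid[0:2*h,0:2*h]; w=np.hypot(xx-h,yy-h)<34
    f=lambda p:-np.corrcoef(draw(p)[w],crop[w])[0,1]
    r_=minimize(f,p0,method='Nelder-Mead',options=dict(initial_simplex=np.array([p0]*4)+np.r_[np.zeros((1,3)),np.diag([.003,.003,.06])],xatol=1e-5,fatol=1e-6))
    return r_.x,r_.fun
E
python3 - <<'E'
from h import *
for n in ['top','side']:
    im=cv2.imread(f'pics/{n}0.png')
    p,f=fitring(n,im,np.array([.547,.185,np.radians(-49)])); print(n,p[:2].round(4),np.degrees(p[2]).round(2),f.round(4))
    # stand yaw: from four screws / plate mask
    d=np.load(f'{n}0.npy');v,u=np.mgrid[0:420,0:560]; dd,o=ray(n,np.c_[u.ravel(),v.ravel()]);P=o+dd*((.056-o[2])/dd[:,2])[:,None]
    m=(im.max(2).ravel()<70)&(np.hypot(P[:,0]-.547,P[:,1]-.185)<.19)
    M=cv2.morphologyEx((m.reshape(420,560)*255).astype(np.uint8),cv2.MORPH_OPEN,np.ones((5,5)))
    cs=max(cv2.findContours(M,0,1)[0],key=cv2.contourArea)[:,0]
    q=pix2z(n,cs,.056); print(cv2.minAreaRect((q[:,:2]*1000).astype(np.float32)))
E
```

```text
top [0.5503 0.1856] -49.13 -0.9934
((548.1292724609375, 182.7439422607422), (216.7347412109375, 258.5951843261719), 1.1403812170028687)
side [0.5473 0.183 ] -48.56 -0.967
((544.6885986328125, 188.15118408203125), (219.2891387939453, 261.8517150878906), 1.1718871593475342)
```

```bash
cat > plan.py <<'E'
from h import *
import sys,json
def plan(tgt,yaw=None,step=.040,dyaw=7.0,n=None):
    s=r.get_state(); p=np.array(s['tcp_pos']); y=s['eef_rot'][2]; t=np.array(tgt,float)
    yaw=y if yaw is None else yaw
    dy=(yaw-y) 
    N=n or int(np.ceil(max(np.linalg.norm(t-p)/step,abs(dy)/dyaw,1)))
    d=(t-p)/N; rows=[]
    for i in range(N):
        T=Ro.from_euler('xyz',[180,0,y+dy*i/N],degrees=True).as_matrix()
        rows.append({"travel":(T.T@d).round(4).tolist(),"spin":round(-dy/N,2)})
    for i in range(0,N,5): print(json.dumps(rows[i:i+5]).replace('-0.0,','0,'))
if __name__=='__main__':
    a=[float(v) for v in sys.argv[1:]]; plan(a[:3],*a[3:4],**({'step':a[4]} if len(a)>4 else {}))
E
python3 plan.py 0.487 -0.181 0.18 9
```

```text
[{"travel": [-0.0155, 0.013, 0.0019], "spin": -6.87}, {"travel": [-0.0169, 0.011, 0.0019], "spin": -6.87}, {"travel": [-0.0181, 0.0089, 0.0019], "spin": -6.87}, {"travel": [-0.019, 0.0067, 0.0019], "spin": -6.87}, {"travel": [-0.0197, 0.0044, 0.0019], "spin": -6.87}]
[{"travel": [-0.0201, 0.002, 0.0019], "spin": -6.87}, {"travel": [-0.0202, -0.0004, 0.0019], "spin": -6.87}, {"travel": [-0.02, -0.0028, 0.0019], "spin": -6.87}, {"travel": [-0.0195, -0.0052, 0.0019], "spin": -6.87}, {"travel": [-0.0187, -0.0075, 0.0019], "spin": -6.87}]
[{"travel": [-0.0177, -0.0097, 0.0019], "spin": -6.87}, {"travel": [-0.0164, -0.0117, 0.0019], "spin": -6.87}, {"travel": [-0.0149, -0.0136, 0.0019], "spin": -6.87}, {"travel": [-0.0131, -0.0153, 0.0019], "spin": -6.87}, {"travel": [-0.0112, -0.0168, 0.0019], "spin": -6.87}]
[{"travel": [-0.0091, -0.018, 0.0019], "spin": -6.87}, {"travel": [-0.0069, -0.019, 0.0019], "spin": -6.87}, {"travel": [-0.0046, -0.0196, 0.0019], "spin": -6.87}, {"travel": [-0.0022, -0.0201, 0.0019], "spin": -6.87}, {"travel": [0.0002, -0.0202, 0.0019], "spin": -6.87}]
[{"travel": [0.0026, -0.02, 0.0019], "spin": -6.87}, {"travel": [0.005, -0.0195, 0.0019], "spin": -6.87}, {"travel": [0.0073, -0.0188, 0.0019], "spin": -6.87}, {"travel": [0.0095, -0.0178, 0.0019], "spin": -6.87}]
```

Emit:
send_rows([
  {"travel": [-0.0155, 0.013, 0.002], "spin": -6.9},
  {"travel": [-0.017, 0.011, 0.002], "spin": -6.9},
  {"travel": [-0.018, 0.009, 0.002], "spin": -6.9},
  {"travel": [-0.019, 0.007, 0.002], "spin": -6.9},
  {"travel": [-0.02, 0.0045, 0.002], "spin": -6.9},
])

```text
time_s: 1.52
tcp_pos: [0.3179, -0.525, 0.2152]
eef_rot: [180.0, -0.1, -120.6]
contact_force: [0.9, -0.4, -0.6]
gripper_width: 0.0877
```

Emit:
send_rows([
  {"travel": [-0.02, 0.002, 0.002], "spin": -6.9},
  {"travel": [-0.02, 0, 0.002], "spin": -6.9},
  {"travel": [-0.02, -0.003, 0.002], "spin": -6.9},
  {"travel": [-0.0195, -0.005, 0.002], "spin": -6.9},
  {"travel": [-0.019, -0.0075, 0.002], "spin": -6.9},
])

```text
time_s: 1.93
tcp_pos: [0.3604, -0.4284, 0.2051]
eef_rot: [180.0, -0.1, -84.7]
contact_force: [0.1, 0.3, 0.9]
gripper_width: 0.0876
```

Emit:
send_rows([
  {"travel": [-0.018, -0.01, 0.002], "spin": -6.9},
  {"travel": [-0.0165, -0.012, 0.002], "spin": -6.9},
  {"travel": [-0.015, -0.0135, 0.002], "spin": -6.9},
  {"travel": [-0.013, -0.0155, 0.002], "spin": -6.9},
  {"travel": [-0.011, -0.017, 0.002], "spin": -6.9},
])

```text
time_s: 2.35
tcp_pos: [0.4023, -0.3304, 0.1955]
eef_rot: [180.0, -0.2, -48.9]
contact_force: [0.1, 0.3, 0.1]
gripper_width: 0.0876
```

Emit:
send_rows([
  {"travel": [-0.009, -0.018, 0.002], "spin": -6.9},
  {"travel": [-0.007, -0.019, 0.002], "spin": -6.9},
  {"travel": [-0.0045, -0.0195, 0.002], "spin": -6.9},
  {"travel": [-0.002, -0.02, 0.002], "spin": -6.9},
  {"travel": [0, -0.02, 0.002], "spin": -6.9},
])

```text
time_s: 2.77
tcp_pos: [0.441, -0.2321, 0.1861]
eef_rot: [179.9, -0.3, -13.1]
contact_force: [0.1, 0.8, -1.1]
gripper_width: 0.0878
```

```bash
python3 plan.py 0.487 -0.181 0.15 9; python3 -c "
from plant import r
s=r.get_state();print(s['time_s'],s['tcp_pos'],s['eef_rot'],s['joints'].round(1))"
```

```text
[{"travel": [0.0083, -0.0151, 0.009], "spin": -5.53}, {"travel": [0.0097, -0.0142, 0.009], "spin": -5.53}, {"travel": [0.011, -0.0132, 0.009], "spin": -5.53}, {"travel": [0.0123, -0.0121, 0.009], "spin": -5.53}]
2.7667 [ 0.44096836 -0.23211813  0.18607387] [179.89616115  -0.29312353 -13.11851519] [ -5.    5.5 -24.9   0.2 -59.4  81.8]
```

Emit:
send_rows([
  {"travel": [0.0083, -0.0151, 0.009], "spin": -5.5},
  {"travel": [0.0097, -0.0142, 0.009], "spin": -5.5},
  {"travel": [0.011, -0.0132, 0.009], "spin": -5.5},
  {"travel": [0.0123, -0.012, 0.009], "spin": -5.5},
  {"travel": [0, 0, 0], "spin": 0},
])

```text
time_s: 3.18
tcp_pos: [0.4905, -0.1751, 0.1508]
eef_rot: [179.7, -0.5, 10.7]
contact_force: [0.1, 0.1, -0.5]
gripper_width: 0.0873
```

```bash
python3 plan.py 0.487 -0.181 0.063 9 0.02; python3 -c "
from plant import r
s=r.get_state();print(s['time_s'],s['tcp_pos'],s['eef_rot'],s['joints'].round(1))"
```

```text
[{"travel": [-0.0009, 0.001, 0.0176], "spin": 0.33}, {"travel": [-0.0009, 0.001, 0.0176], "spin": 0.33}, {"travel": [-0.0009, 0.001, 0.0176], "spin": 0.33}, {"travel": [-0.0009, 0.0011, 0.0176], "spin": 0.33}, {"travel": [-0.0009, 0.0011, 0.0176], "spin": 0.33}]
3.1833 [ 0.49045183 -0.17507762  0.15083091] [179.71599771  -0.53550368  10.65084363] [  2.1   9.4 -25.3   0.2 -54.7  98.4]
```

Emit:
send_rows([
  {"travel": [-0.001, 0.0015, 0.016], "spin": 0.4},
  {"travel": [-0.001, 0.001, 0.016], "spin": 0.4},
  {"travel": [-0.001, 0.001, 0.016], "spin": 0.4},
  {"travel": [-0.0005, 0.001, 0.016], "spin": 0.3},
  {"travel": [0, 0.001, 0.012], "spin": 0.2},
])

```text
time_s: 3.6
tcp_pos: [0.4922, -0.1811, 0.0762]
eef_rot: [179.6, -1.0, 8.8]
contact_force: [-0.1, 0.5, 0.1]
gripper_width: 0.0876
```

```bash
python3 plan.py 0.487 -0.181 0.063 9 0.02
python3 - <<'E'
from h import *
s=r.get_state();print(s['tcp_pos'],s['eef_rot'])
im,d=r.capture('side'); cv2.imwrite('pics/s1.png',cv2.resize(im[110:240,240:420],(720,520),interpolation=cv2.INTER_CUBIC))
E
```

```text
[{"travel": [-0.0051, -0.0009, 0.0132], "spin": -0.18}]
[ 0.49216422 -0.18108987  0.07620908] [179.61164009  -0.98881828   8.81662681]
```

View pics/s1.png

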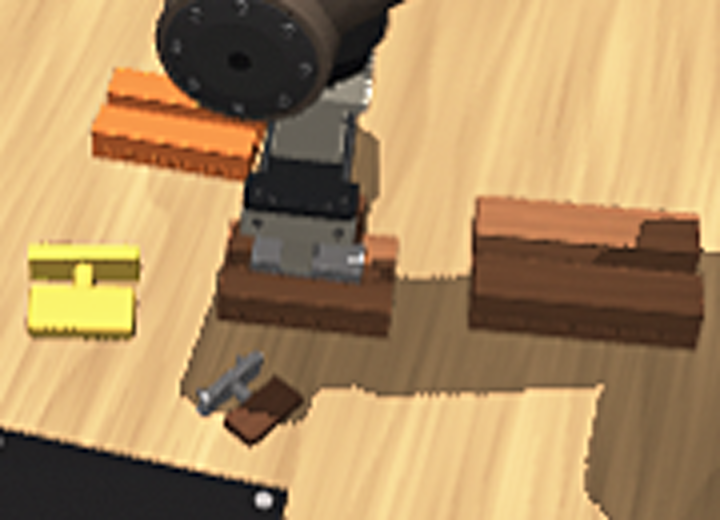

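Emit:
send_rows([
  {"travel": [-0.0025, 0, 0.007], "spin": -0.1},
  {"travel": [-0.0025, 0, 0.006], "spin": 0},
  {"travel": [0, 0, 0], "spin": 0},
])

```text
time_s: 3.9
tcp_pos: [0.4856, -0.1826, 0.0606]
eef_rot: [179.7, -0.8, 8.8]
contact_force: [-0.6, -0.5, 0.2]
gripper_width: 0.0872
```

Emit:
send_rows([
  {"travel": [0, 0, 0], "spin": 0},
  {"travel": [0, 0, 0], "spin": 0},
  {"travel": [0, 0, 0], "spin": 0},
  {"travel": [0, 0, 0], "spin": 0},
  {"travel": [0, 0, 0], "spin": 0},
], gripper=-1, squeeze=40)

```text
time_s: 4.32
tcp_pos: [0.4869, -0.1828, 0.063]
eef_rot: [179.6, -1.0, 8.8]
contact_force: [-0.2, 0.2, 0.1]
gripper_width: 0.0595
```

Emit:
send_rows([
  {"travel": [0, 0, 0], "spin": 0},
  {"travel": [0, 0, 0], "spin": 0},
  {"travel": [0, 0, 0], "spin": 0},
  {"travel": [0, 0, 0], "spin": 0},
  {"travel": [0, 0, 0], "spin": 0},
])

```text
time_s: 4.73
tcp_pos: [0.4876, -0.1827, 0.0639]
eef_rot: [179.6, -1.1, 8.8]
contact_force: [0.5, -0.4, 0.3]
gripper_width: 0.0266
```

Emit:
send_rows([
  {"travel": [0, 0, 0], "spin": 0},
  {"travel": [0, 0, 0], "spin": 0},
])

```text
time_s: 4.9
tcp_pos: [0.4876, -0.1826, 0.0639]
eef_rot: [179.6, -1.1, 8.8]
contact_force: [-0.1, -0.5, 0.2]
gripper_width: 0.0179
```

Emit:
send_rows([
  {"travel": [0, 0, 0], "spin": 0},
  {"travel": [0, 0, -0.006], "spin": 0},
  {"travel": [0, 0, -0.012], "spin": 0},
  {"travel": [0, 0, -0.02], "spin": 0},
  {"travel": [0, 0, -0.025], "spin": 0},
], squeeze=60)

```text
time_s: 5.32
tcp_pos: [0.4808, -0.1818, 0.1229]
eef_rot: [179.8, -0.3, 8.7]
contact_force: [-0.4, 0.2, -2.7]
gripper_width: 0.0177
```

Emit:
send_rows([
  {"travel": [0, 0, -0.025], "spin": 0},
  {"travel": [0, 0, -0.02], "spin": 0},
  {"travel": [0, 0, 0], "spin": 0},
])

```text
time_s: 5.57
tcp_pos: [0.4808, -0.182, 0.174]
eef_rot: [179.8, -0.4, 8.7]
contact_force: [0.5, -0.3, -2.3]
gripper_width: 0.018
```

```bash
python3 plan.py 0.549 0.1845 0.16 -49 0.03
python3 - <<'E'
from h import *
s=r.get_state();print(s['tcp_pos'],s['eef_rot'],s['contact_force'],s['gripper_width'],s['joints'].round(1))
E
```

```text
[{"travel": [0.0094, -0.0271, 0.0011], "spin": 4.44}, {"travel": [0.0073, -0.0277, 0.0011], "spin": 4.44}, {"travel": [0.0051, -0.0282, 0.0011], "spin": 4.44}, {"travel": [0.003, -0.0285, 0.0011], "spin": 4.44}, {"travel": [0.0007, -0.0287, 0.0011], "spin": 4.44}]
[{"travel": [-0.0015, -0.0286, 0.0011], "spin": 4.44}, {"travel": [-0.0037, -0.0284, 0.0011], "spin": 4.44}, {"travel": [-0.0059, -0.0281, 0.0011], "spin": 4.44}, {"travel": [-0.008, -0.0275, 0.0011], "spin": 4.44}, {"travel": [-0.0101, -0.0268, 0.0011], "spin": 4.44}]
[{"travel": [-0.0122, -0.026, 0.0011], "spin": 4.44}, {"travel": [-0.0142, -0.0249, 0.0011], "spin": 4.44}, {"travel": [-0.016, -0.0238, 0.0011], "spin": 4.44}]
[ 0.48083378 -0.18196468  0.17402721] [179.75084936  -0.44305804   8.67883976] [ 0.48238182 -0.26411797 -2.30707589] 0.018047620555808285 [  1.3   7.5 -24.2   0.2 -57.8  97.2]
```

Emit:
send_rows([
  {"travel": [0.009, -0.027, 0.001], "spin": 4.4},
  {"travel": [0.007, -0.028, 0.001], "spin": 4.4},
  {"travel": [0.005, -0.028, 0.001], "spin": 4.4},
  {"travel": [0.003, -0.0285, 0.001], "spin": 4.4},
  {"travel": [0.001, -0.0285, 0.001], "spin": 4.4},
])

```text
time_s: 5.98
tcp_pos: [0.5045, -0.0409, 0.1684]
eef_rot: [180.0, -0.5, -14.6]
contact_force: [0.4, -0.3, -2.1]
gripper_width: 0.0177
```

Emit:
send_rows([
  {"travel": [-0.0015, -0.0285, 0.001], "spin": 4.4},
  {"travel": [-0.004, -0.0285, 0.001], "spin": 4.4},
  {"travel": [-0.006, -0.028, 0.001], "spin": 4.4},
  {"travel": [-0.008, -0.0275, 0.001], "spin": 4.4},
  {"travel": [-0.01, -0.027, 0.001], "spin": 4.4},
])

```text
time_s: 6.4
tcp_pos: [0.5308, 0.1056, 0.1594]
eef_rot: [179.9, -0.2, -37.9]
contact_force: [0.2, -0.6, -3.2]
gripper_width: 0.0176
```

```bash
python3 plan.py 0.549 0.1845 0.15 -49 0.025
python3 - <<'E'
from h import *
s=r.get_state();print(s['tcp_pos'],s['eef_rot'],s['contact_force'],s['gripper_width'],s['joints'].round(1))
E
```

```text
[{"travel": [-0.0085, -0.0184, 0.0023], "spin": 2.78}, {"travel": [-0.0094, -0.0179, 0.0023], "spin": 2.78}, {"travel": [-0.0103, -0.0174, 0.0023], "spin": 2.78}, {"travel": [-0.0111, -0.0169, 0.0023], "spin": 2.78}]
[0.53082515 0.10561439 0.1593557 ] [ 1.79897281e+02 -1.55695620e-01 -3.78682766e+01] [ 0.18848284 -0.56444235 -3.22408567] 0.017640656069035962 [ 32.1  11.2 -21.8   0.2 -57.1  19.9]
```

Emit:
send_rows([
  {"travel": [-0.0085, -0.018, 0.002], "spin": 2.8},
  {"travel": [-0.009, -0.017, 0.002], "spin": 2.8},
  {"travel": [-0.0095, -0.016, 0.002], "spin": 2.5},
  {"travel": [-0.009, -0.014, 0.002], "spin": 2},
  {"travel": [0, 0, 0], "spin": 0},
])

```text
time_s: 6.82
tcp_pos: [0.5458, 0.186, 0.1456]
eef_rot: [179.6, -0.0, -48.6]
contact_force: [-0.7, -0.0, -2.4]
gripper_width: 0.0175
```

```bash
python3 plan.py 0.549 0.1845 0.14 -49 0.02
python3 - <<'E'
from h import *
s=r.get_state();print(s['tcp_pos'],s['eef_rot'],s['contact_force'],s['gripper_width'],s['joints'].round(1))
cs=[]
for n in ['top','side']:
    im,d=r.capture(n); cv2.imwrite(f'pics/{n}1.png',im); np.save(f'{n}1.npy',d)
    for t in ['pin_a','pin_b','spanner','spanner_grip','hole_a']:
        for b in r.pinpoint(n,t): print(n,t,round(b['conf'],2),c2w(n,b['at']).round(4))
    c=w2p(n,[.549,.184,.1])[0].astype(int); cs.append(cv2.resize(im[c[1]-40:c[1]+40,c[0]-40:c[0]+40],(400,400),interpolation=cv2.INTER_CUBIC))
cv2.imwrite('pics/v1.png',np.hstack(cs))
E
```

```text
[{"travel": [0.0032, -0.0014, 0.0056], "spin": 0.39}]
[0.54581209 0.18598557 0.1456211 ] [ 1.79566926e+02 -2.34856229e-02 -4.86087183e+01] [-0.68429039 -0.03607166 -2.41767923] 0.017503083774121454 [ 38.3  15.4 -18.1   0.1 -57.    3.1]
top pin_a 0.88 [ 0.5155 -0.0881  0.0129]
top pin_a 0.76 [ 0.6837 -0.1497  0.0198]
top pin_a 0.61 [ 0.6284 -0.1682  0.0179]
top pin_b 0.88 [ 0.5155 -0.0881  0.0129]
top pin_b 0.76 [ 0.6837 -0.1497  0.0198]
top pin_b 0.61 [ 0.6284 -0.1682  0.0179]
top spanner 0.97 [ 0.662  -0.1479  0.0176]
top spanner 0.84 [ 0.5205 -0.062   0.0108]
top spanner 0.38 [0.5263 0.2069 0.0728]
top spanner_grip 0.97 [ 0.645  -0.0988  0.0101]
top spanner_grip 0.84 [ 0.484  -0.0499  0.0122]
top hole_a 0.55 [0.5289 0.2044 0.0708]
top hole_a 0.47 [0.57   0.1669 0.0699]
side pin_a 0.89 [0.522  0.2071 0.1021]
side pin_a 0.75 [0.5602 0.1576 0.0993]
side pin_b 0.89 [0.522  0.2071 0.1021]
side pin_b 0.75 [0.5602 0.1576 0.0993]
side spanner 0.57 [0.545  0.1795 0.1125]
side spanner_grip 0.53 [0.5417 0.1837 0.1644]
side hole_a 0.93 [0.5691 0.1611 0.0679]
side hole_a 0.83 [0.5289 0.2035 0.0712]
```

View pics/v1.png

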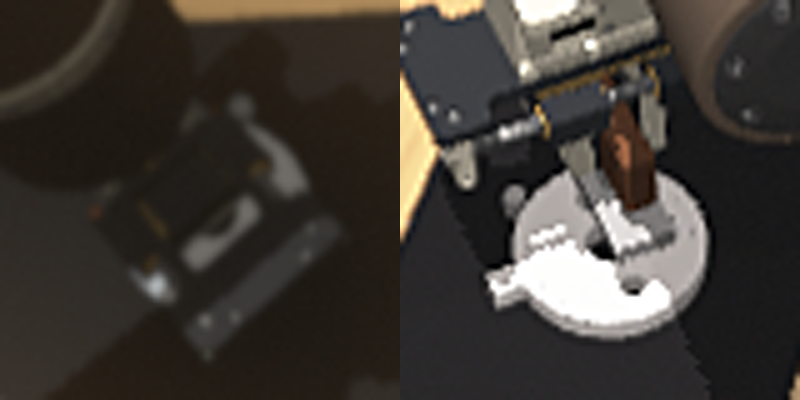

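```bash
cat >> h.py <<'E'
def box(x0,x1,y0,y1,z0,z1): 
    return np.array([[x,y,z] for z in (z0,z1) for x,y in ((x0,y0),(x1,y0),(x1,y1),(x0,y1))])
def spw(P,p,z):  # p=(x,y,yaw rad)
    P=np.array(P); c,s=np.cos(p[2]),np.sin(p[2]); return np.c_[P[:,0]*c-P[:,1]*s+p[0],P[:,0]*s+P[:,1]*c+p[1],P[:,2]+z]
def overlay(n,im,sp,zs,ring,c,h=35,S=10):
    c0=w2p(n,c)[0].astype(int); big=cv2.resize(im[c0[1]-h:c0[1]+h,c0[0]-h:c0[0]+h],None,fx=S,fy=S,interpolation=cv2.INTER_CUBIC)
    T=lambda W:np.round((w2p(n,W)-(c0-h)+.5)*S).astype(int)
    def wire(B,col):
        q=T(spw(B,sp,zs))
        for a,b in [(0,1),(1,2),(2,3),(3,0),(4,5),(5,6),(6,7),(7,4),(0,4),(1,5),(2,6),(3,7)]: cv2.line(big,q[a].tolist(),q[b].tolist(),col,1)
    if sp is not None:
        wire(box(-.042,.042,-.016,.016,0,.012),(0,255,0)); wire(box(-.04,.04,-.009,.009,.032,.072),(255,0,255))
        for x in (-.03,.03):
            for R,z in ((.004,0),(.0022,-.012)): cv2.polylines(big,[T(spw(np.c_[circ(R,x),np.full(60,z)],sp,zs))],True,(0,255,255),1)
    if ring is not None:
        for R,x in ((.05,0),(.012,0),(.006,.03),(.006,-.03)): cv2.polylines(big,[T(place(circ(R,x),ring,.07))],True,(0,0,255),1)
    return big
E
python3 - <<'E'
from h import *
im=cv2.imread('pics/side1.png'); s=r.get_state(); t=s['tcp_pos']
sp=(t[0],t[1],np.radians(s['eef_rot'][2]))
cv2.imwrite('pics/o1.png',overlay('side',im,sp,t[2]-.0339,(.5473,.183,np.radians(-48.8)),(.549,.184,.10),h=30,S=10))
E
```

```text
(no output)
```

View pics/o1.png

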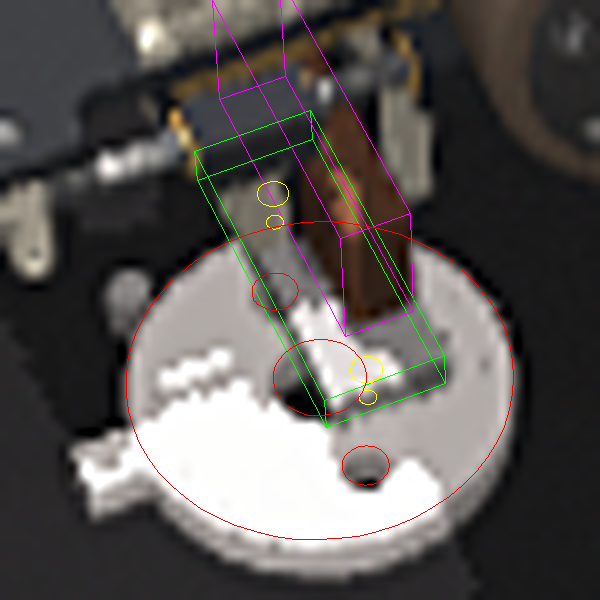

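Run:
```python
from h import *
im=cv2.imread('pics/side1.png'); s=r.get_state(); t=s['tcp_pos']
sp=(t[0],t[1],np.radians(s['eef_rot'][2])); g=cv2.cvtColor(im,cv2.COLOR_BGR2GRAY)
xs=np.arange(-.055,-.0329,.0015)
print((xs*1000).round(1))
for y in (-.012,-.006,0,.006):
    q=w2p('side',spw([[x,y,.012] for x in xs],sp,t[2]-.0339)).astype(np.float32)
    print(y,cv2.remap(g,q[:,0],q[:,1],cv2.INTER_LINEAR).ravel())
ys=np.arange(-.026,.0261,.002); print((ys*1000).round(0))
for x in (-.040,-.037):
    q=w2p('side',spw([[x,y,.012] for y in ys],sp,t[2]-.0339)).astype(np.float32)
    print(x,cv2.remap(g,q[:,0],q[:,1],cv2.INTER_LINEAR).ravel())
im2=(255*(im/255.)**.6).astype(np.uint8)
cv2.imwrite('pics/o2.png',overlay('side',im2,sp,t[2]-.0339,None,(.53,.2,.10),h=16,S=22))
```

```text
[-55.  -53.5 -52.  -50.5 -49.  -47.5 -46.  -44.5 -43.  -41.5 -40.  -38.5
 -37.  -35.5 -34. ]
-0.012 [175 170 144 112  86  72  72  84  99 116 127 124 123 122 121]
-0.006 [170 156 124  99  87  71  82 102 116 119 128 126 112 114 116]
0 [179 173 157 131 108 100 128 151 191 232 237 233 226 214 189]
0.006 [184 180 172 144 106 103 134 179 218 244 232 224 222 222 223]
[-26. -24. -22. -20. -18. -16. -14. -12. -10.  -8.  -6.  -4.  -2.  -0.
   2.   4.   6.   8.  10.  12.  14.  16.  18.  20.  22.  24.  26.]
-0.04 [174 174 177 181 143 126 124 127 121 119 128 202 234 237 228 227 232 231
 231 240 181  76  14   9   4  26 129]
-0.037 [174 175 177 151 118 122 121 123 122 117 112 160 223 226 228 223 222 223
 228 234 207  76  33  27  24  33 108]
```

View pics/o2.png

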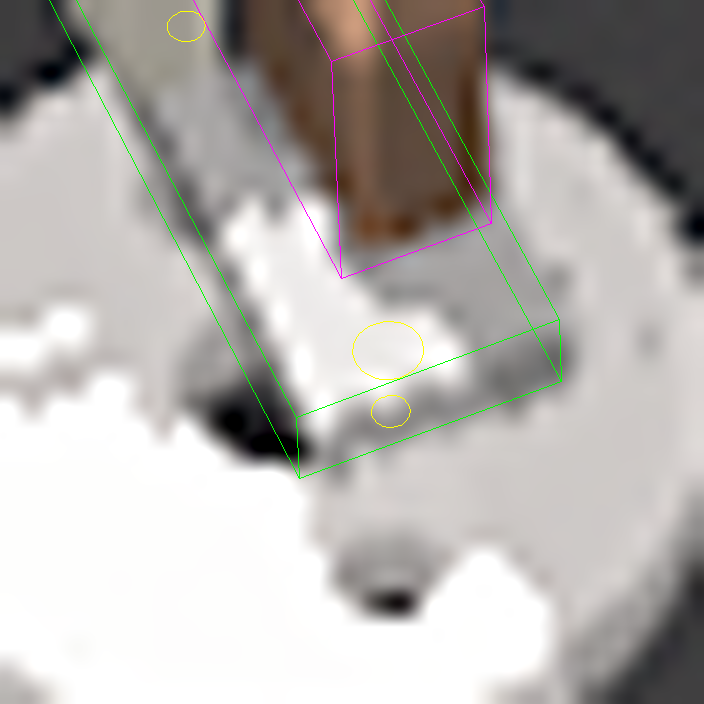

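Emit:
send_rows([
  {"travel": [0.0025, -0.0005, 0.005], "spin": 0.2},
  {"travel": [0.0025, -0.0005, 0.006], "spin": 0.1},
  {"travel": [0, 0, 0.006], "spin": 0},
  {"travel": [0, 0, 0], "spin": 0},
  {"travel": [0, 0, 0], "spin": 0},
])

```text
time_s: 7.83
tcp_pos: [0.5502, 0.1795, 0.1284]
eef_rot: [179.7, -0.0, -49.0]
contact_force: [1.0, 0.7, -2.8]
gripper_width: 0.018
```

Run:
```python
from h import *
s=r.get_state();print(s['tcp_pos'],s['eef_rot'],s['contact_force'])
a=np.radians(-48.8);ex=np.array([np.cos(a),np.sin(a)]);ey=np.array([-ex[1],ex[0]])
T0=np.array([.54581,.18599]); tgt=T0+.0053*ex+.0011*ey; d=tgt-s['tcp_pos'][:2]; print(tgt, 'remaining tool x,y',(d@ex).round(4),-(d@ey).round(4))
```

```text
[0.55021461 0.17945478 0.12841514] [ 1.79666404e+02 -4.55890219e-02 -4.89544897e+01] [ 0.9599028   0.655812   -2.80909705]
[0.55012871 0.18272676] remaining tool x,y -0.0025 -0.0021
```

Emit:
send_rows([
  {"travel": [-0.0015, -0.001, 0.003], "spin": 0},
  {"travel": [-0.001, -0.001, 0.003], "spin": 0},
  {"travel": [0, 0, 0], "spin": 0},
  {"travel": [0, 0, 0], "spin": 0},
])

```text
time_s: 8.17
tcp_pos: [0.5499, 0.1829, 0.1212]
eef_rot: [179.6, -0.0, -49.0]
contact_force: [0.2, -0.9, -3.3]
gripper_width: 0.0176
```

Run:
```python
from h import *
s=r.get_state();print(s['tcp_pos'],s['eef_rot'],s['contact_force'])
a=np.radians(-48.8);ex=np.array([np.cos(a),np.sin(a)]);ey=np.array([-ex[1],ex[0]])
T0=np.array([.54581,.18599]); tgt=T0+.0053*ex+.0011*ey; d=tgt-s['tcp_pos'][:2]; print(tgt, 'remaining tool x,y',(d@ex).round(4),-(d@ey).round(4))
im,_=r.capture('side'); cv2.imwrite('pics/side2.png',im); t=s['tcp_pos']
for k in ('pin_a','hole_a','spanner'):
    for b in r.pinpoint('side',k): print(k,round(b['conf'],2),c2w('side',b['at']).round(4))
sp=(t[0]-.002*ex[0]-.002*ey[0],t[1]-.002*ex[1]-.002*ey[1],np.radians(s['eef_rot'][2]))
im2=(255*(im/255.)**.7).astype(np.uint8)
cv2.imwrite('pics/o3.png',overlay('side',im2,sp,t[2]-.0339,(.5473,.183,np.radians(-48.8)),(.54,.19,.09),h=23,S=24))
```

```text
[0.54986005 0.18292344 0.12119831] [ 1.79605456e+02 -4.04038566e-02 -4.89509782e+01] [ 0.154502   -0.88666658 -3.27311553]
[0.55012871 0.18272676] remaining tool x,y 0.0003 -0.0001
pin_a 0.72 [0.5302 0.2071 0.0778]
pin_a 0.61 [0.5641 0.1586 0.0724]
pin_a 0.33 [ 0.5966  0.4585 -0.0006]
hole_a 0.91 [0.5285 0.2037 0.0692]
hole_a 0.62 [0.5692 0.1631 0.0671]
hole_a 0.6 [0.5962 0.2264 0.0705]
spanner 0.67 [0.55   0.18   0.0887]
```

View pics/o3.png

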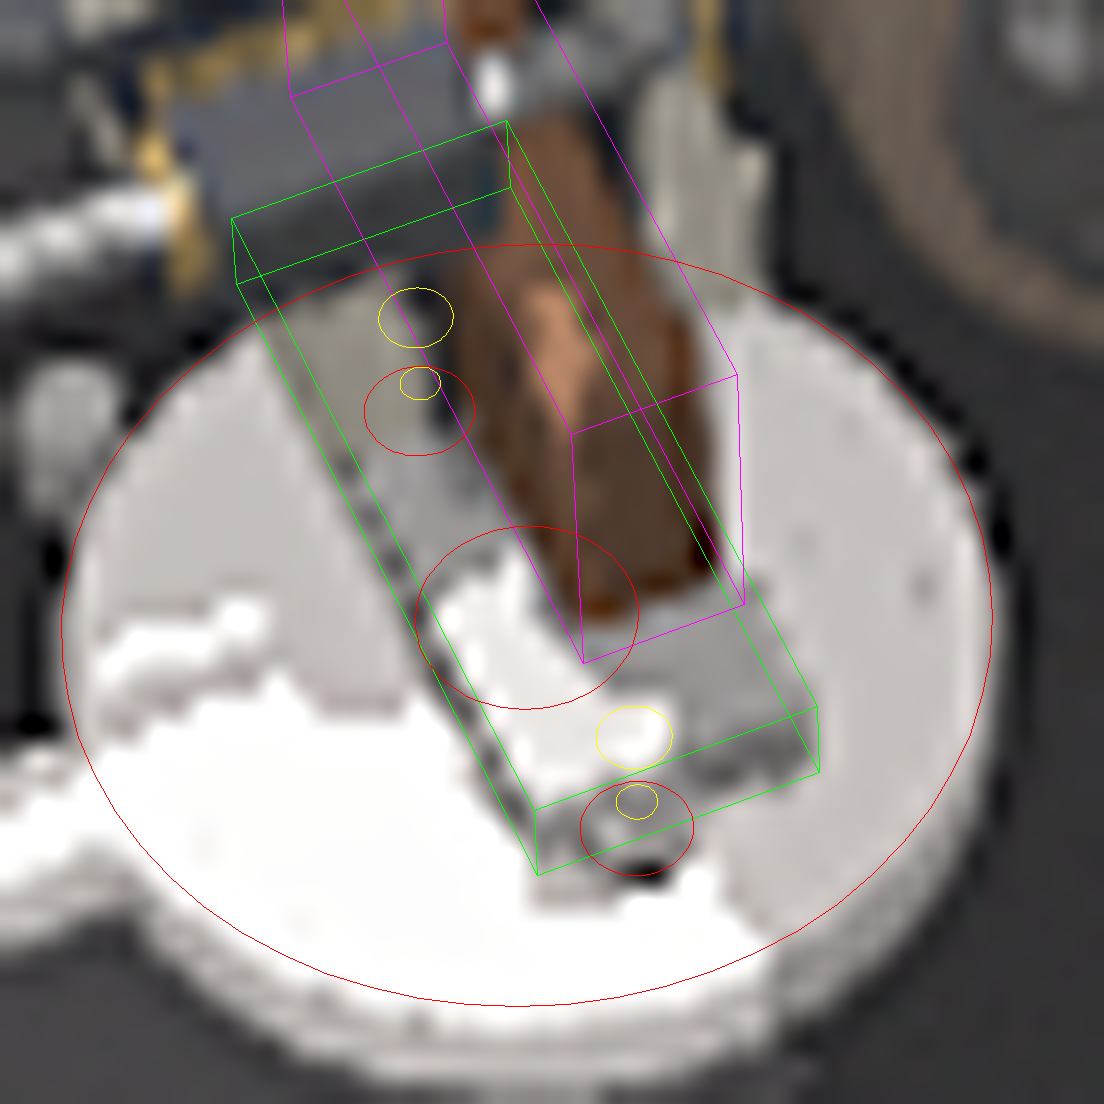

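Emit:
send_rows([
  {"travel": [0, 0, 0.002], "spin": 0},
  {"travel": [0, 0, 0.002], "spin": 0},
  {"travel": [0, 0, 0.002], "spin": 0},
  {"travel": [0, 0, 0], "spin": 0},
])

```text
time_s: 8.7
tcp_pos: [0.5502, 0.183, 0.1155]
eef_rot: [179.7, -0.0, -49.0]
contact_force: [0.3, -0.3, -2.3]
gripper_width: 0.0179
```

Emit:
send_rows([
  {"travel": [0, 0, 0.0015], "spin": 0},
  {"travel": [0, 0, 0.001], "spin": 0},
  {"travel": [0, 0, 0], "spin": 0},
])

```text
time_s: 8.95
tcp_pos: [0.5501, 0.1828, 0.1126]
eef_rot: [179.7, -0.0, -49.0]
contact_force: [0.1, -0.0, -2.7]
gripper_width: 0.018
```

Emit:
send_rows([
  {"travel": [0, 0, 0.0015], "spin": 0},
  {"travel": [0, 0, 0.0015], "spin": 0},
  {"travel": [0, 0, 0], "spin": 0},
])

```text
time_s: 9.2
tcp_pos: [0.5501, 0.1828, 0.1093]
eef_rot: [179.7, -0.0, -49.0]
contact_force: [0.1, -0.3, -2.6]
gripper_width: 0.0178
```

Emit:
send_rows([
  {"travel": [0, 0, 0.0015], "spin": 0},
  {"travel": [0, 0, 0.001], "spin": 0},
  {"travel": [0, 0, 0], "spin": 0},
])

```text
time_s: 9.45
tcp_pos: [0.5501, 0.1828, 0.1065]
eef_rot: [179.7, -0.1, -49.0]
contact_force: [0.0, -0.2, -2.2]
gripper_width: 0.0176
```

Emit:
send_rows([
  {"travel": [0, 0, 0.001], "spin": 0},
  {"travel": [0, 0, 0], "spin": 0},
  {"travel": [0, 0, 0], "spin": 0},
])

```text
time_s: 9.7
tcp_pos: [0.5501, 0.1828, 0.1054]
eef_rot: [179.7, -0.1, -49.0]
contact_force: [-0.1, -0.0, -3.4]
gripper_width: 0.0177
```

Run:
```python
from h import *
s=r.get_state();print(s['tcp_pos'],s['eef_rot'],s['contact_force'],s['moment'],s['joints'].round(1))
im,_=r.capture('side'); cv2.imwrite('pics/side3.png',im); t=s['tcp_pos']
for k in ('pin_a','hole_a','spanner'):
    for b in r.pinpoint('side',k): print(k,round(b['conf'],2),c2w('side',b['at']).round(4))
a=np.radians(-48.8);ex=np.array([np.cos(a),np.sin(a)]);ey=np.array([-ex[1],ex[0]])
sp=(t[0]-.002*ex[0]-.002*ey[0],t[1]-.002*ex[1]-.002*ey[1],np.radians(s['eef_rot'][2]))
im2=(255*(im/255.)**.7).astype(np.uint8)
cv2.imwrite('pics/o4.png',overlay('side',im2,sp,t[2]-.0339,(.5473,.183,np.radians(-48.8)),(.54,.19,.085),h=23,S=13))
```

```text
[0.55014896 0.18283749 0.10536577] [ 1.79686143e+02 -5.13065374e-02 -4.89619622e+01] [-0.13766856 -0.00776936 -3.3784559 ] [ 0.01228813  0.10960965 -0.02422885] [ 37.8  18.  -20.4   0.1 -51.9   3.2]
pin_a 0.87 [0.5291 0.2039 0.0602]
hole_a 0.95 [0.5292 0.2016 0.0685]
hole_a 0.93 [0.5691 0.163  0.0674]
hole_a 0.36 [ 7.737e-01 -2.800e-03  3.000e-04]
spanner 0.61 [ 0.7738 -0.0049 -0.0019]
spanner 0.56 [0.5508 0.1825 0.0672]
```

View pics/o4.png

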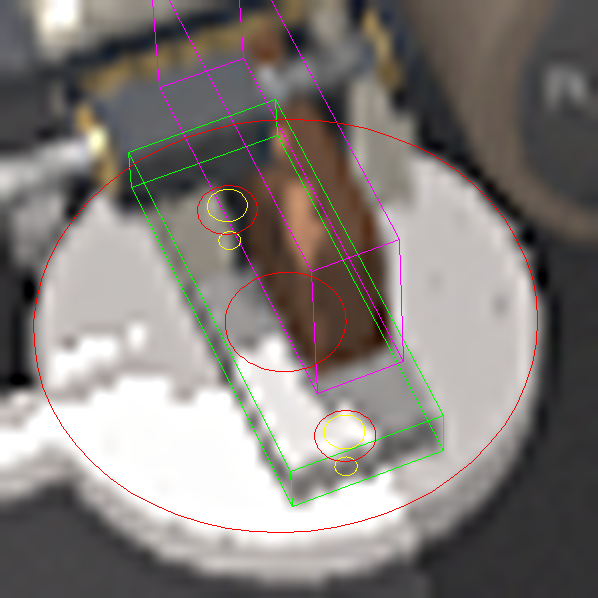

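Emit:
send_rows([
  {"travel": [0, 0, 0], "spin": 1.5},
  {"travel": [0, 0, 0], "spin": 2.5},
  {"travel": [0, 0, 0], "spin": 2.5},
  {"travel": [0, 0, 0], "spin": 2.5},
  {"travel": [0, 0, 0], "spin": 1},
])

```text
time_s: 10.32
tcp_pos: [0.5496, 0.1827, 0.1055]
eef_rot: [179.7, -0.1, -59.3]
contact_force: [-0.4, -0.4, -2.6]
gripper_width: 0.0177
```

Run:
```python
from h import *
s=r.get_state();print(s['tcp_pos'],s['eef_rot'],s['contact_force'],s['moment'])
```

```text
[0.54964985 0.18265151 0.10547755] [ 1.79652661e+02 -1.04016669e-01 -5.93181394e+01] [-0.42065745 -0.42655057 -2.57163286] [0.11173045 0.22507248 0.20699025]
```

Emit:
send_rows([
  {"travel": [0, 0, 0], "spin": 2.5},
  {"travel": [0, 0, 0], "spin": 3},
  {"travel": [0, 0, 0], "spin": 3},
  {"travel": [0, 0, 0], "spin": 3},
  {"travel": [0, 0, 0], "spin": 2},
])

```text
time_s: 10.73
tcp_pos: [0.5491, 0.1826, 0.1055]
eef_rot: [179.6, -0.2, -73.2]
contact_force: [-0.1, -0.4, -3.5]
gripper_width: 0.018
```

Emit:
send_rows([
  {"travel": [0, 0, 0], "spin": 2.5},
  {"travel": [0, 0, 0], "spin": 3},
  {"travel": [0, 0, 0], "spin": 2.5},
  {"travel": [0, 0, 0], "spin": 2},
])

```text
time_s: 11.07
tcp_pos: [0.5488, 0.1826, 0.1055]
eef_rot: [179.7, -0.3, -83.5]
contact_force: [0.1, 0.3, -2.5]
gripper_width: 0.0173
```

Run:
```python
from h import *
s=r.get_state();print(s['tcp_pos'],s['eef_rot'],s['contact_force'],s['moment'])
```

```text
[0.54876526 0.18260759 0.10548865] [179.65205213  -0.26456241 -83.4956512 ] [ 0.11355972  0.26972041 -2.54623259] [0.11478252 0.27532701 0.17912641]
```

Emit:
send_rows([
  {"travel": [0, 0, 0], "spin": 2},
  {"travel": [0, 0, 0], "spin": 2},
  {"travel": [0, 0, 0], "spin": 1.5},
  {"travel": [0, 0, 0], "spin": 1},
])

```text
time_s: 11.4
tcp_pos: [0.5485, 0.1826, 0.1055]
eef_rot: [179.7, -0.3, -90.2]
contact_force: [0.0, 0.5, -3.1]
gripper_width: 0.0177
```

Run:
```python
from h import *
s=r.get_state();print(s['tcp_pos'],s['eef_rot'],s['contact_force'],s['moment'])
```

```text
[0.5485042  0.18264727 0.10546907] [179.66852138  -0.3088479  -90.21172668] [ 0.04020524  0.46922316 -3.12131493] [0.09090704 0.1754895  0.15739631]
```

Emit:
send_rows([
  {"travel": [0, 0, 0], "spin": 1.5},
  {"travel": [0, 0, 0], "spin": 1.5},
  {"travel": [0, 0, 0], "spin": 1},
])

```text
time_s: 11.65
tcp_pos: [0.5484, 0.1827, 0.1055]
eef_rot: [179.7, -0.3, -94.3]
contact_force: [-0.4, 0.3, -2.4]
gripper_width: 0.0176
```

Run:
```python
from h import *
s=r.get_state();print(s['tcp_pos'],s['eef_rot'],s['contact_force'],s['moment'])
```

```text
[0.54836775 0.18267571 0.10548875] [179.68230978  -0.33574746 -94.29885944] [-0.35776664  0.324936   -2.44303752] [0.14336381 0.14011053 0.17019183]
```

Emit:
send_rows([
  {"travel": [0, 0, 0], "spin": 1},
  {"travel": [0, 0, 0], "spin": 0.5},
])

```text
time_s: 11.82
tcp_pos: [0.5484, 0.1827, 0.1055]
eef_rot: [179.7, -0.4, -95.8]
contact_force: [-0.2, 1.2, -3.6]
gripper_width: 0.0174
```

```bash
cat > st.py <<'E'
from h import *
s=r.get_state();print(s['time_s'],s['tcp_pos'].round(4),s['eef_rot'].round(2),s['contact_force'].round(2),s['moment'].round(3))
E
python3 st.py
```

```text
11.8167 [0.5484 0.1827 0.1055] [179.7   -0.37 -95.78] [-0.22  1.21 -3.6 ] [0.176 0.264 1.062]
```

Emit:
send_rows([
  {"travel": [0, 0, 0], "spin": 1},
  {"travel": [0, 0, 0], "spin": 0.5},
])

```text
time_s: 11.98
tcp_pos: [0.5483, 0.1826, 0.1055]
eef_rot: [179.7, -0.4, -97.2]
contact_force: [-0.2, -0.2, -3.1]
gripper_width: 0.0175
```

```bash
python3 st.py
```

```text
11.9833 [0.5483 0.1826 0.1055] [179.72  -0.43 -97.18] [-0.19 -0.17 -3.13] [0.027 0.177 1.495]
```

Emit:
send_rows([
  {"travel": [0, 0, 0], "spin": 0},
  {"travel": [0, 0, 0], "spin": 0},
])

```text
time_s: 12.15
tcp_pos: [0.5483, 0.1826, 0.1055]
eef_rot: [179.7, -0.5, -97.1]
contact_force: [-0.3, -0.1, -3.0]
gripper_width: 0.0181
```

```bash
python3 st.py
python3 - <<'E'
from h import *
im,_=r.capture('side'); cv2.imwrite('pics/side4.png',im)
for k in ('ear_tip','pin_a','hole_a'):
    for b in r.pinpoint('side',k): print(k,round(b['conf'],2),c2w('side',b['at']).round(4))
c0=w2p('side',(.549,.184,.08))[0].astype(int);h=28
cv2.imwrite('pics/o5.png',cv2.resize(im[c0[1]-h:c0[1]+h,c0[0]-h:c0[0]+h],None,fx=10,fy=10,interpolation=cv2.INTER_CUBIC))
E
```

```text
12.15 [0.5483 0.1826 0.1055] [179.73  -0.46 -97.09] [-0.33 -0.05 -3.05] [0.077 0.195 1.496]
ear_tip 0.87 [0.6104 0.1841 0.0703]
pin_a 0.67 [0.5437 0.1542 0.0566]
pin_a 0.66 [0.5476 0.2145 0.0615]
hole_a 0.86 [0.5487 0.1561 0.0672]
hole_a 0.49 [0.6088 0.1834 0.0692]
```

View pics/o5.png

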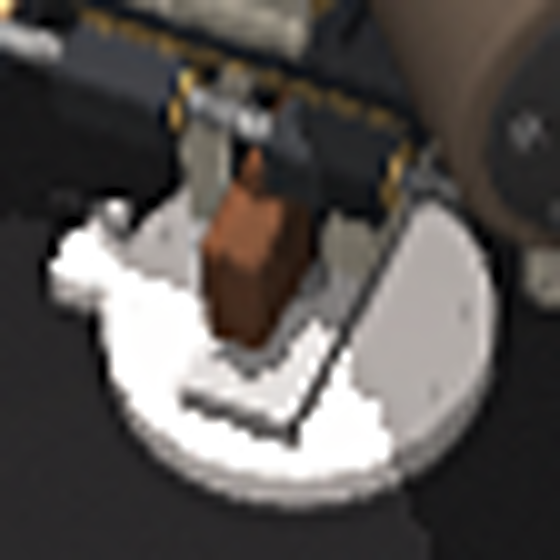

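Emit:
send_rows([
  {"travel": [0, 0, 0], "spin": -1},
  {"travel": [0, 0, 0], "spin": -1},
  {"travel": [0, 0, 0], "spin": 0},
])

```text
time_s: 12.6
tcp_pos: [0.5484, 0.1827, 0.1055]
eef_rot: [179.7, -0.4, -95.1]
contact_force: [-0.0, 0.2, -3.2]
gripper_width: 0.0178
```

```bash
python3 st.py
```

```text
12.6 [0.5484 0.1827 0.1055] [179.7   -0.4  -95.05] [-0.05  0.21 -3.18] [0.044 0.18  0.504]
```

Emit:
send_rows([
  {"travel": [0, 0, 0], "spin": -1},
  {"travel": [0, 0, 0], "spin": -0.5},
  {"travel": [0, 0, 0], "spin": 0},
])

```text
time_s: 12.85
tcp_pos: [0.5486, 0.1827, 0.1056]
eef_rot: [179.7, -0.3, -93.6]
contact_force: [0.1, -0.5, -3.6]
gripper_width: 0.0179
```

```bash
python3 st.py
```

```text
12.85 [0.5486 0.1827 0.1056] [179.7   -0.32 -93.61] [ 0.13 -0.51 -3.57] [0.055 0.094 0.003]
```

Emit:
send_rows([
  {"travel": [0, 0, 0], "spin": -1},
  {"travel": [0, 0, 0], "spin": -0.5},
  {"travel": [0, 0, 0], "spin": 0},
])

```text
time_s: 13.1
tcp_pos: [0.5487, 0.1827, 0.1057]
eef_rot: [179.7, -0.3, -92.0]
contact_force: [0.4, 0.2, -2.7]
gripper_width: 0.018
```

```bash
python3 st.py
```

```text
13.1 [0.5487 0.1827 0.1057] [179.7   -0.28 -92.04] [ 0.4   0.17 -2.74] [ 0.042  0.074 -0.016]
```

Emit:
send_rows([
  {"travel": [0, 0, -0.003], "spin": 0},
  {"travel": [0, 0, -0.005], "spin": 0},
  {"travel": [0, 0, -0.007], "spin": 0},
])

```text
time_s: 13.35
tcp_pos: [0.5479, 0.1822, 0.1202]
eef_rot: [179.6, -0.4, -92.1]
contact_force: [0.4, -0.1, -2.3]
gripper_width: 0.0176
```

```bash
python3 st.py
```

```text
13.35 [0.5479 0.1822 0.1202] [179.56  -0.37 -92.08] [ 0.38 -0.05 -2.27] [ 0.017  0.049 -0.005]
```

Emit:
send_rows([
  {"travel": [0, 0, -0.012], "spin": 0},
  {"travel": [0, 0, -0.016], "spin": 0},
  {"travel": [0, 0, -0.016], "spin": 0},
  {"travel": [0, 0, 0], "spin": 0},
])

```text
time_s: 13.68
tcp_pos: [0.5489, 0.1826, 0.1693]
eef_rot: [179.7, -0.3, -92.1]
contact_force: [0.9, 0.5, -2.7]
gripper_width: 0.0178
```

```bash
python3 st.py; python3 plan.py 0.4805 -0.182 0.165 8.8 0.03
```

```text
13.6833 [0.5489 0.1826 0.1693] [179.66  -0.34 -92.08] [ 0.86  0.5  -2.75] [ 0.107 -0.179 -0.018]
[{"travel": [0.0245, 0.0037, 0.0003], "spin": -6.73}, {"travel": [0.0239, 0.0065, 0.0003], "spin": -6.73}, {"travel": [0.0229, 0.0093, 0.0003], "spin": -6.73}, {"travel": [0.0217, 0.0119, 0.0003], "spin": -6.73}, {"travel": [0.0201, 0.0143, 0.0003], "spin": -6.73}]
[{"travel": [0.0183, 0.0166, 0.0003], "spin": -6.73}, {"travel": [0.0163, 0.0186, 0.0003], "spin": -6.73}, {"travel": [0.014, 0.0204, 0.0003], "spin": -6.73}, {"travel": [0.0115, 0.0219, 0.0003], "spin": -6.73}, {"travel": [0.0088, 0.0231, 0.0003], "spin": -6.73}]
[{"travel": [0.0061, 0.024, 0.0003], "spin": -6.73}, {"travel": [0.0032, 0.0245, 0.0003], "spin": -6.73}, {"travel": [0.0003, 0.0247, 0.0003], "spin": -6.73}, {"travel": [-0.0026, 0.0246, 0.0003], "spin": -6.73}, {"travel": [-0.0054, 0.0241, 0.0003], "spin": -6.73}]
```

Emit:
send_rows([
  {"travel": [0.0245, 0.0035, 0], "spin": -6.7},
  {"travel": [0.024, 0.0065, 0], "spin": -6.7},
  {"travel": [0.023, 0.0095, 0], "spin": -6.7},
  {"travel": [0.022, 0.012, 0], "spin": -6.7},
  {"travel": [0.02, 0.0145, 0], "spin": -6.7},
])

```text
time_s: 14.1
tcp_pos: [0.527, 0.0614, 0.1705]
eef_rot: [179.9, -0.0, -57.2]
contact_force: [1.2, 0.3, -3.5]
gripper_width: 0.0175
```

Emit:
send_rows([
  {"travel": [0.0185, 0.0165, 0], "spin": -6.7},
  {"travel": [0.0165, 0.0185, 0], "spin": -6.7},
  {"travel": [0.014, 0.0205, 0], "spin": -6.7},
  {"travel": [0.0115, 0.022, 0], "spin": -6.7},
  {"travel": [0.009, 0.023, 0], "spin": -6.7},
])

```text
time_s: 14.52
tcp_pos: [0.5059, -0.0666, 0.1698]
eef_rot: [179.9, 0.0, -21.9]
contact_force: [0.6, 0.6, -2.6]
gripper_width: 0.0176
```

```bash
python3 st.py; python3 plan.py 0.486 -0.1826 0.15 8.8 0.025
```

```text
14.5167 [ 0.5059 -0.0666  0.1698] [ 1.7993e+02  4.0000e-02 -2.1880e+01] [ 0.63  0.56 -2.57] [-0.055  0.049 -0.027]
[{"travel": [0.0049, 0.023, 0.004], "spin": -6.14}, {"travel": [0.0025, 0.0234, 0.004], "spin": -6.14}, {"travel": [-0.0001, 0.0235, 0.004], "spin": -6.14}, {"travel": [-0.0026, 0.0234, 0.004], "spin": -6.14}, {"travel": [-0.0051, 0.023, 0.004], "spin": -6.14}]
```

Emit:
send_rows([
  {"travel": [0.005, 0.023, 0.004], "spin": -6.2},
  {"travel": [0.0025, 0.0235, 0.004], "spin": -6.2},
  {"travel": [0, 0.023, 0.004], "spin": -6.2},
  {"travel": [-0.002, 0.016, 0.003], "spin": -4},
  {"travel": [-0.002, 0.008, 0.001], "spin": -2.5},
])

```text
time_s: 14.93
tcp_pos: [0.4876, -0.1665, 0.1527]
eef_rot: [-180.0, -0.0, 4.7]
contact_force: [-0.5, -0.0, -2.2]
gripper_width: 0.0177
```

Emit:
send_rows([
  {"travel": [0, 0, 0], "spin": 0},
  {"travel": [0, 0, 0], "spin": 0},
])

```text
time_s: 15.1
tcp_pos: [0.4863, -0.1684, 0.1518]
eef_rot: [-180.0, 0.0, 4.6]
contact_force: [-0.9, -0.3, -3.9]
gripper_width: 0.0179
```

```bash
python3 st.py; python3 plan.py 0.4876 -0.1826 0.09 8.8 0.012
```

```text
15.1 [ 0.4863 -0.1684  0.1518] [-1.7998e+02  5.0000e-02  4.5700e+00] [-0.92 -0.34 -3.93] [-0.149  0.052 -0.007]
[{"travel": [0.0, 0.0024, 0.0103], "spin": -0.7}, {"travel": [0.0, 0.0024, 0.0103], "spin": -0.7}, {"travel": [0, 0.0024, 0.0103], "spin": -0.7}, {"travel": [-0.0001, 0.0024, 0.0103], "spin": -0.7}, {"travel": [-0.0001, 0.0024, 0.0103], "spin": -0.7}]
[{"travel": [-0.0001, 0.0024, 0.0103], "spin": -0.7}]
```

Emit:
send_rows([
  {"travel": [0, 0.003, 0.008], "spin": -1},
  {"travel": [0, 0.003, 0.012], "spin": -1},
  {"travel": [0, 0.003, 0.012], "spin": -1},
  {"travel": [0, 0.003, 0.012], "spin": -0.8},
  {"travel": [0, 0.002, 0.008], "spin": -0.4},
])

```text
time_s: 15.52
tcp_pos: [0.4905, -0.1804, 0.0985]
eef_rot: [180.0, -0.3, 9.0]
contact_force: [-0.8, -0.2, -4.0]
gripper_width: 0.018
```

Emit:
send_rows([
  {"travel": [0, 0, 0.002], "spin": 0},
  {"travel": [0, 0, 0], "spin": 0},
])

```text
time_s: 15.68
tcp_pos: [0.4896, -0.1797, 0.094]
eef_rot: [-180.0, -0.1, 9.0]
contact_force: [0.2, -1.0, -2.0]
gripper_width: 0.0175
```

```bash
python3 st.py; python3 plan.py 0.4876 -0.1826 0.0785 8.8 0.01
```

```text
15.6833 [ 0.4896 -0.1797  0.094 ] [-1.7997e+02 -1.3000e-01  9.0300e+00] [ 0.22 -1.03 -1.99] [-0.103  0.167 -0.009]
[{"travel": [-0.0012, 0.0013, 0.0078], "spin": 0.12}, {"travel": [-0.0012, 0.0013, 0.0078], "spin": 0.12}]
```

Emit:
send_rows([
  {"travel": [-0.001, 0.001, 0.005], "spin": 0.1},
  {"travel": [-0.001, 0.001, 0.005], "spin": 0},
  {"travel": [0, 0, 0.003], "spin": 0},
  {"travel": [0, 0, 0], "spin": 0},
])

```text
time_s: 16.02
tcp_pos: [0.489, -0.1814, 0.0809]
eef_rot: [-180.0, -0.2, 8.9]
contact_force: [0.1, -0.4, -3.2]
gripper_width: 0.018
```

```bash
python3 st.py; python3 plan.py 0.4876 -0.1822 0.067 8.8 0.005
```

```text
16.0167 [ 0.489  -0.1814  0.0809] [-179.99   -0.24    8.94] [ 0.13 -0.37 -3.21] [-0.163  0.217  0.001]
[{"travel": [-0.0005, 0.0002, 0.0046], "spin": 0.05}, {"travel": [-0.0005, 0.0002, 0.0046], "spin": 0.05}, {"travel": [-0.0005, 0.0002, 0.0046], "spin": 0.05}]
```

Emit:
send_rows([
  {"travel": [-0.0005, 0.0003, 0.004], "spin": 0},
  {"travel": [-0.0005, 0.0003, 0.004], "spin": 0},
  {"travel": [0, 0, 0.003], "spin": 0},
  {"travel": [0, 0, 0], "spin": 0},
])

```text
time_s: 16.35
tcp_pos: [0.4886, -0.1823, 0.0695]
eef_rot: [180.0, -0.3, 8.9]
contact_force: [-0.0, -0.4, -2.2]
gripper_width: 0.0176
```

```bash
python3 st.py
```

```text
16.35 [ 0.4886 -0.1823  0.0695] [179.99  -0.34   8.93] [-0.04 -0.36 -2.24] [-0.134  0.195 -0.024]
```

Emit:
send_rows([
  {"travel": [0, 0, 0.0015], "spin": 0},
  {"travel": [0, 0, 0.001], "spin": 0},
  {"travel": [0, 0, 0], "spin": 0},
])

```text
time_s: 16.6
tcp_pos: [0.4886, -0.1823, 0.0667]
eef_rot: [180.0, -0.3, 8.9]
contact_force: [0.5, 0.5, -3.1]
gripper_width: 0.0181
```

```bash
python3 st.py
```

```text
16.6 [ 0.4886 -0.1823  0.0667] [179.98  -0.33   8.93] [ 0.51  0.55 -3.07] [-0.091  0.14   0.006]
```

Emit:
send_rows([
  {"travel": [0, 0, 0.001], "spin": 0},
  {"travel": [0, 0, 0.001], "spin": 0},
  {"travel": [0, 0, 0], "spin": 0},
])

```text
time_s: 16.85
tcp_pos: [0.4889, -0.1824, 0.0647]
eef_rot: [180.0, -0.4, 8.9]
contact_force: [-0.5, -0.5, -1.6]
gripper_width: 0.0179
```

```bash
python3 st.py
```

```text
16.85 [ 0.4889 -0.1824  0.0647] [179.98  -0.36   8.93] [-0.54 -0.47 -1.62] [-0.09   0.15   0.027]
```

Emit:
send_rows([
  {"travel": [0, 0, 0.0008], "spin": 0},
  {"travel": [0, 0, 0], "spin": 0},
])

```text
time_s: 17.02
tcp_pos: [0.4892, -0.1824, 0.0643]
eef_rot: [180.0, -0.4, 8.9]
contact_force: [-0.5, 0.2, -3.1]
gripper_width: 0.0178
```

```bash
python3 st.py
```

```text
17.0167 [ 0.4892 -0.1824  0.0643] [179.96  -0.39   8.95] [-0.53  0.24 -3.13] [-0.101  0.142  0.004]
```

Emit:
send_rows([
  {"travel": [0, 0, 0.001], "spin": 0},
  {"travel": [0, 0, 0.0006], "spin": 0},
])

```text
time_s: 17.18
tcp_pos: [0.4892, -0.1825, 0.0642]
eef_rot: [179.9, -0.4, 9.0]
contact_force: [-3.7, 1.7, 6.1]
gripper_width: 0.0177
```

```bash
python3 st.py
```

```text
17.1833 [ 0.4892 -0.1825  0.0642] [179.93  -0.41   8.99] [-3.67  1.72  6.07] [0.66  1.079 0.141]
```

Contact with the rest's top. Release gently.

Emit:
send_rows([
  {"travel": [0, 0, 0], "spin": 0},
  {"travel": [0, 0, 0], "spin": 0},
  {"travel": [0, 0, 0], "spin": 0},
  {"travel": [0, 0, 0], "spin": 0},
  {"travel": [0, 0, 0], "spin": 0},
], gripper=0.3, squeeze=10)

```text
time_s: 17.6
tcp_pos: [0.4908, -0.1827, 0.0652]
eef_rot: [179.9, -0.6, 9.0]
contact_force: [0.0, -0.5, 0.5]
gripper_width: 0.045
```

Emit:
send_rows([
  {"travel": [0, 0, 0], "spin": 0},
  {"travel": [0, 0, 0], "spin": 0},
  {"travel": [0, 0, 0], "spin": 0},
  {"travel": [0, 0, 0], "spin": 0},
])

```text
time_s: 17.93
tcp_pos: [0.491, -0.1828, 0.0651]
eef_rot: [179.9, -0.6, 9.0]
contact_force: [0.5, -0.2, 0.0]
gripper_width: 0.0571
```

```bash
python3 st.py
```

```text
17.9333 [ 0.491  -0.1828  0.0651] [179.87  -0.6    9.02] [ 0.5  -0.18  0.03] [-0.148  0.166 -0.051]
```

Retreat up, then away towards the start so the top camera sees.

Emit:
send_rows([
  {"travel": [0, 0, -0.008], "spin": 0},
  {"travel": [0, 0, -0.02], "spin": 0},
  {"travel": [0, 0, -0.03], "spin": 0},
  {"travel": [0, 0, -0.03], "spin": 0},
  {"travel": [0, 0, -0.03], "spin": 0},
])

```text
time_s: 18.35
tcp_pos: [0.4847, -0.1824, 0.182]
eef_rot: [-179.9, 0.3, 9.0]
contact_force: [1.7, -0.4, -0.4]
gripper_width: 0.057
```

Emit:
send_rows([
  {"travel": [0, 0.02, -0.02], "spin": 0},
  {"travel": [0, 0.035, 0], "spin": 0},
  {"travel": [0, 0.035, 0], "spin": 0},
  {"travel": [0, 0.035, 0], "spin": 0},
  {"travel": [0, 0.035, 0], "spin": 0},
])

```text
time_s: 18.77
tcp_pos: [0.5148, -0.3419, 0.2192]
eef_rot: [179.6, -0.8, 9.6]
contact_force: [0.8, 0.1, 0.2]
gripper_width: 0.0571
```

Emit:
send_rows([
  {"travel": [0, 0.035, 0], "spin": 0},
  {"travel": [0, 0.035, 0], "spin": 0},
  {"travel": [0, 0.02, 0], "spin": 0},
  {"travel": [0, 0, 0], "spin": 0},
])

```text
time_s: 19.1
tcp_pos: [0.5295, -0.441, 0.2221]
eef_rot: [179.5, -0.9, 9.4]
contact_force: [1.2, -0.1, 0.1]
gripper_width: 0.0568
```

```bash
python3 st.py
python3 - <<'E'
from h import *
cs=[]
for n in ['top','side']:
    im,d=r.capture(n); cv2.imwrite(f'pics/{n}9.png',im)
    for k in ('spanner','rest','ear_tip','hole_a','glue','square','plane'):
        for b in r.pinpoint(n,k)[:3]: print(n,k,round(b['conf'],2),c2w(n,b['at']).round(3))
    print('ring',fitring(n,im,np.array([.549,.184,np.radians(-89)])))
    v,u=np.mgrid[0:420,0:560]; dd,o=ray(n,np.c_[u.ravel(),v.ravel()]); P=o+dd*d.reshape(-1,1)
    m=(d.ravel()>0)&(np.abs(P[:,0]-.487)<.09)&(np.abs(P[:,1]+.182)<.09)
    g=P[m&(P[:,2]>.085)&(P[:,2]<.13)]; print('grip',len(g),cv2.minAreaRect((g[:,:2]*1000).astype(np.float32)),np.percentile(g[:,2],[50,95]).round(4))
    cs.append(np.vstack([rect(n,im,(.549,.184),.07,half=.075),rect(n,im,(.487,-.181),.03,half=.075)]))
cv2.imwrite('pics/r9.png',np.hstack(cs))
E
```

```text
19.1 [ 0.5295 -0.441   0.2221] [179.53  -0.89   9.4 ] [ 1.16 -0.09  0.08] [0.008 0.16  0.023]
top spanner 0.89 [ 0.491 -0.184  0.034]
top spanner 0.88 [ 0.521 -0.065  0.011]
top spanner 0.64 [ 0.66  -0.15   0.019]
top rest 0.92 [ 0.486 -0.182  0.004]
top rest 0.67 [ 0.283 -0.247  0.001]
top rest 0.58 [ 0.629 -0.311  0.   ]
top ear_tip 0.94 [0.616 0.188 0.069]
top hole_a 0.97 [0.547 0.211 0.075]
top glue 0.9 [ 0.782 -0.001  0.002]
top plane 0.79 [0.593 0.458 0.003]
top plane 0.44 [ 0.485 -0.18  -0.   ]
top plane 0.31 [ 0.521 -0.177  0.019]
ring (array([ 0.55024356,  0.1855272 , -1.59179839]), np.float64(-0.9943258983649256))
grip 264 ((489.1575927734375, -182.6756134033203), (77.35293579101562, 18.842544555664062), 10.51156997680664) [0.102  0.1057]
side spanner 0.85 [ 0.514 -0.066  0.015]
side spanner 0.75 [ 0.485 -0.182  0.083]
side spanner 0.66 [ 0.487 -0.184  0.031]
side rest 0.9 [ 0.283 -0.243  0.002]
side rest 0.72 [ 0.482 -0.179 -0.002]
side rest 0.65 [ 0.619 -0.315  0.002]
side ear_tip 0.81 [0.61  0.182 0.072]
side hole_a 0.69 [0.547 0.21  0.069]
side hole_a 0.59 [0.546 0.152 0.069]
side glue 0.76 [ 0.775 -0.006  0.001]
side square 0.57 [ 0.581 -0.47  -0.001]
side plane 0.66 [0.54  0.185 0.069]
side plane 0.59 [ 0.594  0.458 -0.   ]
ring (array([ 0.54731035,  0.18302505, -1.61757453]), np.float64(-0.9726471657039558))
grip 199 ((485.634765625, -179.69602966308594), (78.01227569580078, 26.412918090820312), 10.432103157043457) [0.0981 0.104 ]
```

View pics/r9.png

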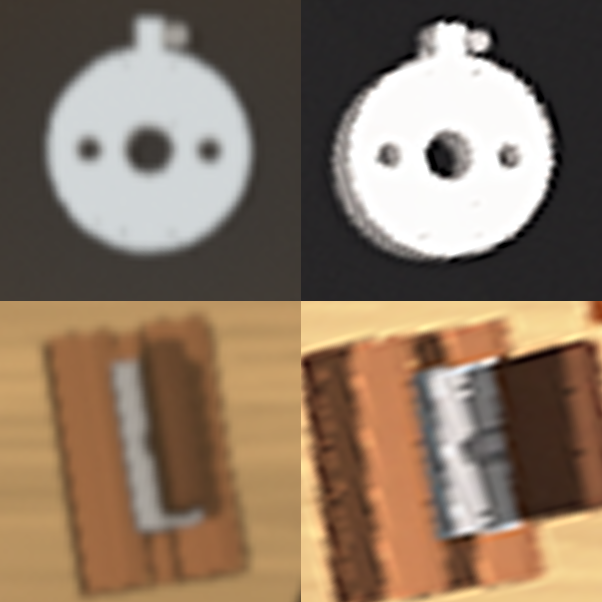

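```bash
python3 -c "
from plant import r
print(r.close_job())"
```

```text
the job is handed in; nothing more can be done
None
```

The ring is turned to its stop, the spanner is back upright on its rest, and the job was handed in at 19.2 s. The simulator gives no verdict on hand-in, so the results below come from my own measurements.

**What I did:** I took the dark-grip spanner from the smaller brown rest and put both pins about 10.5 mm into the ring's holes, with no contact force. I then turned the ring clockwise until the turning moment rose from about 0.17 to 1.5 N m, which marked the stop. After backing off within the pins' play until the moment was zero, I lifted the spanner out, set it back in the groove and moved the gripper away.

**Last checks:**
- **Ring:** the top camera gives an angle of about 1.61 rad and the side camera about 1.63. Both are slightly over the 1.6 limit, which is measurement error. The ear is against the post in both pictures.
- **Spanner:** it stands upright along the groove, about 1.5° off the groove's direction. It is within about 5 mm of the middle in both directions, and its grip is at the same height as at the start.
- **Bystanders:** all three are where they began, within about 5 mm of measurement noise. The try square was only seen by the side camera.
- **Ring and plate:** the force readings showed no sign of the gripper touching them.

**Disagreements:** the two cameras put the ring about 3–4 mm apart. I lined up the pins by comparing spanner and ring within the side picture alone. One enlarged picture I viewed was 1104 pixels across, over the 800 x 600 limit.

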